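# Right the toppled lens stand on the optical bench

## Task

One of the two lens stands on the optical bench has fallen over. Stand it upright between the two tapes under the shelf, foot down on the plate, and with the gripper still holding it slide it on until its foot meets the guide strip flat and press it there for a second, with about 10 N and never hard, the lens looking along the strip from lamp to screen; then let go of it without dropping it. Leave the other stand, the blue meter, the bottle and the cup where they are.

Things in the scene. Friction and masses are not known exactly. Their poses are not given: they have to be found in the camera images.
- stand: toppled lens stand, 0.3 to 0.5 kg, 195 mm tall: square foot 60 x 60 x 20 mm, post, round lens mount. Origin: middle of the foot's underside; z up the post to the lens, y the lens's axis, x in the lens's plane. Starts lying on the plate on a side of its foot and the mount's rim: post level, 30 mm above the plate, flat of the lens upright, x up or down
- stand_post (a point): point on the axis of the toppled stand's post, 65 mm above its foot's underside, axes as the stand's. The post is a bare square steel bar 14 x 14 mm, sides parallel to the foot's, free from z = 20 to 135 mm of the stand; the centre of mass is near z = 40 mm
- stand_lens (a point): centre of the toppled stand's round black lens mount (60 mm in diameter, 14 mm thick along the stand's y), 165 mm above the foot's underside. At the start this end points away from the strip, somewhere between straight ahead of the robot and to its left
- mark: taped lane on the plate under the shelf: two flat white tapes 85 mm long, 72 mm apart (middle to middle), square to the guide strip. Origin at the plate's top, midway between the tapes. x along the lane, square to the strip, towards it (to the robot's right); y along the strip to the lamp (away from the robot); z up
- bench: optical bench, fixed: dark grey base plate 20 mm thick (x from -330 to 210 mm, y from -290 to 290 mm), its underside at z = 0 on the table; x and y as the mark's. An upright panel 440 mm long, 280 mm high, its near face at x = 191 mm, carries a shelf
- shelf_edge (a point): middle of the lower near edge of the bench's shelf, 280 mm above the plate. The shelf, 18 mm thick, reaches from here 110 mm in +x of the bench and 220 mm to either side, over the taped lane, so nothing comes straight down onto it
- lane_end (a point): point at the plate's top, 30 mm in +x from the mark's origin, axes as the mark's. The guide strip, a rigid aluminium bar 12 mm thick, 14 mm high, 440 mm long, is fixed across the lane parallel to y; its flat near face lies anywhere from 12 mm before to 12 mm beyond this point in x: its place is not reported, feel for it
- lamp: lamp, fixed, at the strip's far end: foot 60 x 60 mm, black housing 72 mm in diameter, 90 mm long along y (y from -40 to 50 mm), up to 186 mm above the plate. Origin at the middle of its underside
- screen: white screen, fixed, at the strip's near end: foot 60 x 60 mm, sheet 100 mm wide along x, 5 mm thick, up to 210 mm above the plate. Origin at the middle of its underside
- spare: the other lens stand, loose, just like the toppled one but upright; to be left alone. Origin at the middle of its foot's underside, z up
- meter: blue hand meter, 130 x 75 x 34 mm, loose on the plate; to be left alone. Origin at the middle of its underside, x along its length, z up
- sanitiser: blue bottle, 60 mm in diameter, 170 mm high, loose on the table; to be left alone. Origin at the middle of its underside, z up
- pencup: white cup, 72 mm in diameter, 90 mm high, loose on the table; to be left alone. Origin at the middle of its underside, z up
There are look-alikes about, which are no part of the job. What is shaped like the stand but red is not meant.

How it is judged:
By the outcome, as a careful person would: the job done as asked, in the order asked, and still so for the second after the job is handed in, with the robot touching nothing.
It also fails if it takes over 64 s, if anything falls off the work surface, if the arm or the gripper's body presses on something with over 40 N, if the wrist force passes 120 N, or if a joint passes its speed limit or range.

## Robot

A 6-joint arm with a two-finger parallel gripper is mounted at the origin on the work surface. World frame = base frame: x ahead of the robot, y to its left, z up, the work surface at z = 0. Lengths are in m, angles in degrees, forces in N, time in s.
With the tool pointing down it reaches from about 0.4 to 0.825 m from the base axis. Payload 7 kg.
Tool frame: the origin (TCP) lies at the very end of the fingers, on their centre line; the grasp point (between the pads) lies 19 mm behind it (r.hold_point_z is the distance from the TCP to the grasp point, in m); z points along the fingers, y is the direction in which the jaws open and shut (so a half turn about z gives the same grasp; the last joint's range is limited). The gripper opens to 88 mm and grips with 3 to 60 N. Pads are 19 mm wide; open, the fingers measure 130 mm over their backs; the gripper's body (78 mm by 193 mm) begins 47 mm behind the grasp point.
Start: joints at [83.085, 20.546, 0.682, 0, -70.136, -16.507], TCP at [0.268, 0.619, 0.227] pointing down, gripper open.
Joint ranges: [-176.03, 176.03], [-82.01, 121.73], [-58.28, 71.71], [-173.87, 95.51], [-174.79, -0.11], [-173.66, 173.66]. Speed limits (degrees/s): [136.94, 136.94, 172.46, 180, 180, 180].

## Interface

Orientations are given as [roll, pitch, yaw] about the fixed x, y, z axes, in that order (R = Rz(yaw) Ry(pitch) Rx(roll)).
In Python, from plant import r gives the robot as it stands. The module is installed in compiled form; this text tells all that it offers.
- The arm moves only by the shell command python3 -m inch 'ROWS' [FORCE]. ROWS is text: rows parted by semicolons, each of 7 numbers parted by spaces: the shift along the tool's x, y, z in m, then the turn, a rotation vector about the tool's x, y, z in rad, then the opening, from 0 (shut) to 1 (fully open). In form: tx ty tz ax ay az jaw; .... A call has 1 to 20 rows; each row shifts and turns the commanded pose from where the row before left it, along the tool's axes as they then stand; what a row does not reach is not made up. A row lasts 1/12 s, in which the tool goes at most 41.7 mm and 7.16 degrees, less where a joint would pass 70% of its speed; a pose out of reach is approached as far as the arm can. A call with a gripper value outside its range is refused whole. The fingers move at their own pace and stop on an object; FORCE is the grip in N (left out, the last holds). Time passes only in rows, so rows that do not move let the fingers close. It gives the time, the measured TCP pose, the force and the opening at its end, in the units of the state.
- r.get_state(): the state, without advancing time (a new reading comes with each control period).
- r.capture(name): name is "scene" or "top"; returns the picture (420x560x3 uint8, red, green, blue); there is no depth.
- r.camera_params(name): a dict with "vfov" (degrees; the focal length in pixels is half the picture's height over the tangent of half this angle, whatever the lens; pixels are square), "cx", "cy" (the principal point, pixels), "R" (3x3) and "t" (3): a world point X has camera coordinates R X + t. Camera axes: x right, y down, z forward; pixel columns grow to the right and rows downward; lengths in m; the calibration is good to about 2 mm. A picture is of the moment at which its call begins. camera_params takes no time and is no camera call.
- r.close_job(): hands the job in, once; it reports no verdict.
Trained networks look in the newest picture that a camera, given by its name, has taken for a name from the list of things; names that differ only in an ending like _2 or _b are one class to them, and where a whole thing is asked for, a point or a joint stands for the part that bears it (a point fixed in the world has none). Each returns a list of dicts, best first, with "p" (0 to 1); they miss things now and then, are a little off and sometimes report something else, mostly with a low value. They report only what shows in the picture. A call takes as long as a camera call. They do not tell look-alikes from the thing itself.
- r.recognise(target, camera): "xy" ([column, row] in pixels, amid what is visible of it).
The state is a dict: "time_s": time; "joints": joint angles; "qd": joint speeds; "joint_torque": joint torques, N m; "tcp_pos": TCP position; "eef_rot": TCP orientation; "contact_force": force on the tool from outside, world axes, zero at the start; "moment": the same for the moment, N m; "gripper_width": finger opening in m.
Only numpy, scipy, OpenCV 4.12 (cv2) and the standard library are available. Lean on these libraries where they do the work, as an engineer would, in place of code of your own. Each camera call takes 0.05 s, during which the arm holds its last target.

## Working session

There is one attempt and no reset: what is moved stays moved. The work goes in short steps, Python scripts to look and compute and a shell command to move; the robot and the scene stay as the last step left them, time stands still between calls to the robot, and variables do not carry over. Pictures are saved under pics/ and viewed, and the job is handed in when it is done.

```bash
mkdir -p pics
cat > h.py <<'E'
import numpy as np, cv2
from plant import r
def ray(cam,uv):
    p=r.camera_params(cam); f=210/np.tan(np.radians(p['vfov'])/2)
    R=np.array(p['R']);t=np.array(p['t'])
    d=R.T@np.array([(uv[0]-p['cx'])/f,(uv[1]-p['cy'])/f,1]); return -R.T@t,d
def atz(cam,uv,z):
    c,d=ray(cam,uv); return c+d*(z-c[2])/d[2]
def proj(cam,X):
    p=r.camera_params(cam); f=210/np.tan(np.radians(p['vfov'])/2)
    c=np.array(p['R'])@np.array(X)+np.array(p['t']); return np.array([p['cx']+f*c[0]/c[2],p['cy']+f*c[1]/c[2]])
def save(cam,name):
    im=r.capture(cam); cv2.imwrite('pics/'+name,cv2.cvtColor(im,cv2.COLOR_RGB2BGR)); return im
E
python3 - <<'E'
from h import *
np.set_printoptions(precision=3,suppress=True)
for c in('scene','top'):
    save(c,c+'0.png'); print(c,r.camera_params(c))
    for n in('stand','stand_post','stand_lens','mark','shelf_edge','lane_end','lamp','screen','spare','meter'):
        print(n,[(np.round(d['xy']).tolist(),round(d['p'],2)) for d in r.recognise(n,c)])
print(r.get_state())
E
```

```text
scene {'vfov': 50.60801449953489, 'cx': 271.8611636635133, 'cy': 211.7132970107917, 'R': array([[ 0.242,  0.97 , -0.01 ],
       [ 0.708, -0.184, -0.682],
       [-0.663,  0.158, -0.732]]), 't': array([-0.143, -0.285,  1.888])}
stand [([154.0, 305.0], 0.77), ([316.0, 254.0], 0.63)]
stand_post [([157.0, 306.0], 0.84), ([320.0, 250.0], 0.81), ([115.0, 224.0], 0.7)]
stand_lens [([319.0, 255.0], 0.75), ([160.0, 303.0], 0.63)]
mark []
shelf_edge [([284.0, 244.0], 0.57)]
lane_end [([253.0, 245.0], 0.54)]
lamp [([244.0, 279.0], 0.59)]
screen [([257.0, 182.0], 0.61)]
spare [([269.0, 281.0], 0.84), ([317.0, 252.0], 0.53)]
meter [([328.0, 191.0], 0.81)]
top {'vfov': 46.96892307109566, 'cx': 273.8076705516582, 'cy': 213.62675518810204, 'R': array([[ 0.023, -1.   , -0.01 ],
       [-0.996, -0.022, -0.089],
       [ 0.089,  0.012, -0.996]]), 't': array([0.012, 0.597, 1.573])}
stand [([243.0, 193.0], 0.68), ([394.0, 190.0], 0.65)]
stand_post [([239.0, 189.0], 0.7), ([397.0, 189.0], 0.69), ([430.0, 277.0], 0.46)]
stand_lens [([242.0, 200.0], 0.94), ([396.0, 182.0], 0.79)]
mark [([320.0, 148.0], 0.65)]
shelf_edge [([268.0, 218.0], 0.58)]
lane_end [([292.0, 239.0], 0.52)]
lamp [([321.0, 151.0], 0.88)]
screen [([284.0, 278.0], 0.52), ([238.0, 191.0], 0.25)]
spare [([295.0, 162.0], 0.79), ([267.0, 218.0], 0.71)]
meter [([202.0, 272.0], 0.87)]
{'time_s': 1.1, 'joints': array([ 83.085,  20.545,   0.682,  -0.001, -70.136, -16.508]), 'qd': array([ 0.084,  0.006, -0.034, -0.006, -0.066, -0.005]), 'joint_torque': array([  0.005, -58.241,  29.331,   7.002,   0.012,  -0.   ]), 'tcp_pos': array([0.268, 0.619, 0.227]), 'eef_rot': array([-180.   ,    0.001,  -23.423]), 'contact_force': array([-0.192, -0.42 ,  0.033]), 'moment': array([-0.045,  0.006, -0.043]), 'gripper_width': 0.0875600106472507}
```

View pics/scene0.png

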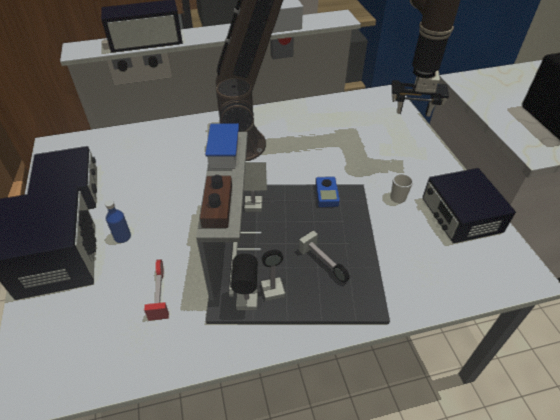

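View pics/top0.png

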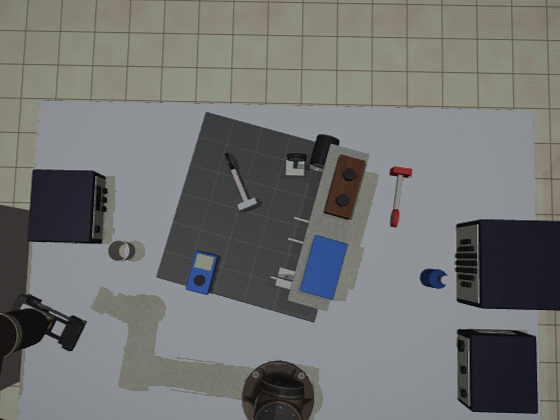

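Run:
```python
import cv2
a=cv2.imread('pics/top0.png')[120:300,180:440]; cv2.imwrite('pics/topc.png',cv2.resize(a,None,fx=3,fy=3,interpolation=2))
a=cv2.imread('pics/scene0.png')[150:350,130:390]; cv2.imwrite('pics/scc.png',cv2.resize(a,None,fx=3,fy=3,interpolation=2))
```

```text
(no output)
```

View pics/topc.png

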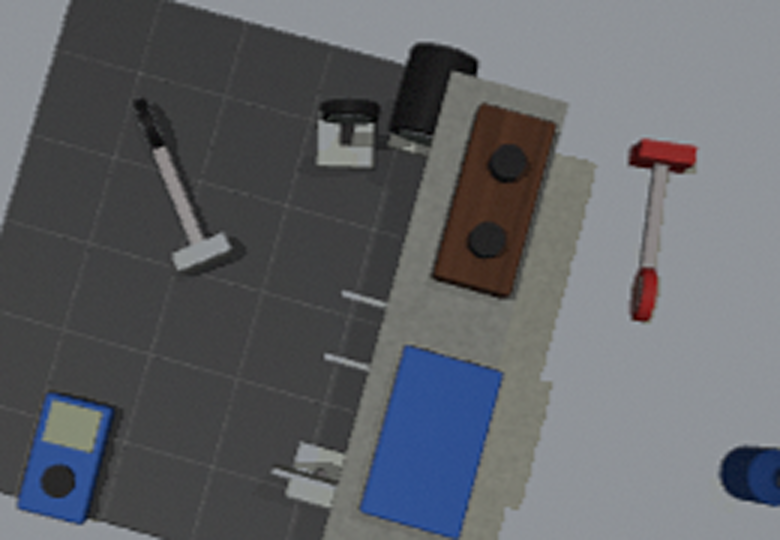

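View pics/scc.png

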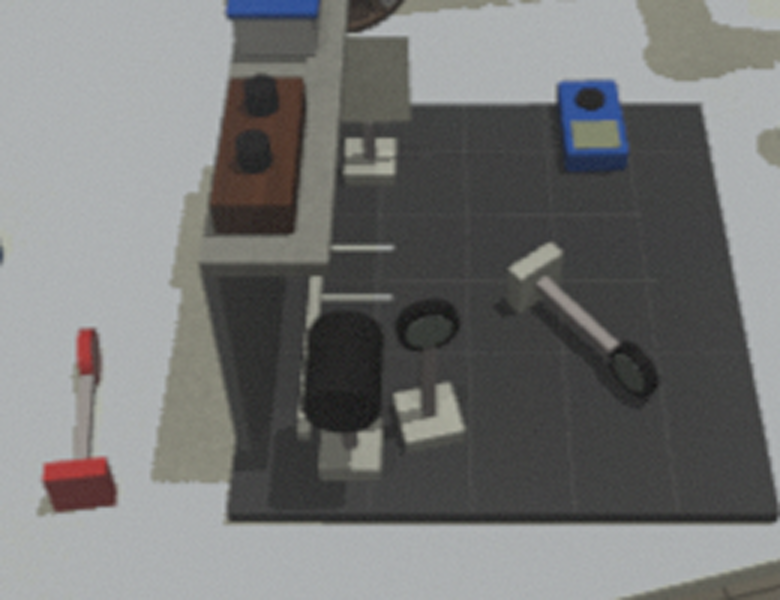

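Candidates: the toppled stand at top (240,183) / scene (325,258) has a white foot and lies on the plate, which fits. The stand at top (295,163) is upright, so it is the spare. The red one at top (398,195) lies on the table and is a look-alike. I'll enlarge it to confirm, and measure the tapes too.

Run:
```python
import cv2,numpy as np
t=cv2.imread('pics/top0.png');s=cv2.imread('pics/scene0.png')
def cr(im,x,y,w,h,k): return cv2.convertScaleAbs(cv2.resize(im[y:y+h,x:x+w],None,fx=k,fy=k,interpolation=cv2.INTER_CUBIC),alpha=1.3)
cv2.imwrite('pics/c1.png',np.hstack([cr(t,215,145,50,75,8),cr(s,295,225,62,75,8)[:, :400]]))
cv2.imwrite('pics/c2.png',np.hstack([cr(t,270,205,50,75,8),cr(s,225,210,50,75,8)]))
```

```text
(no output)
```

View pics/c1.png

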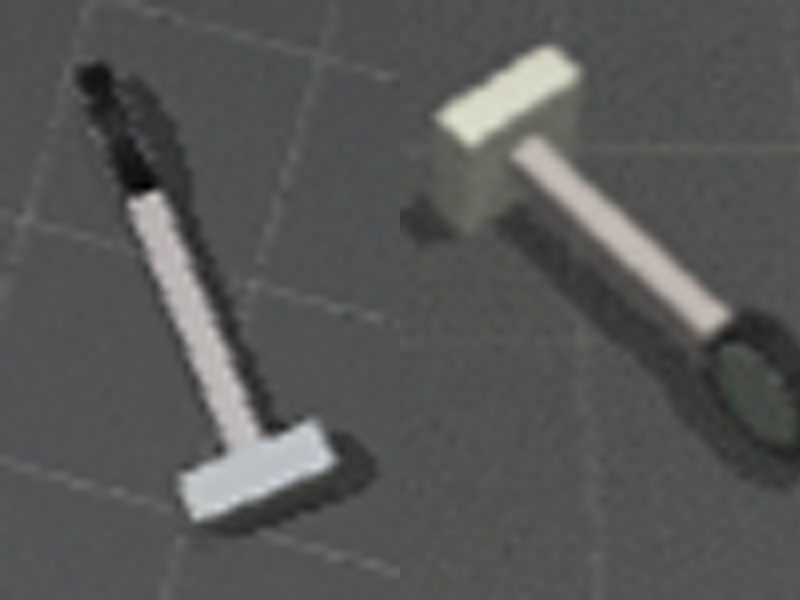

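View pics/c2.png

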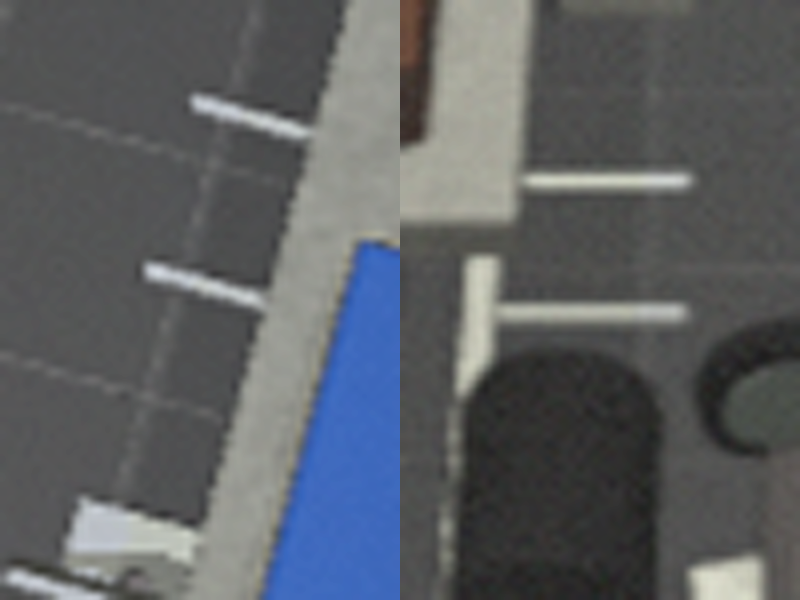

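Confirmed: the toppled stand has a white foot (top 247,204), a bare post and a black lens (top ~228,158). The tapes start at top (294,217) and (288,238). Computing positions.

Run:
```python
from h import *
np.set_printoptions(precision=4,suppress=True)
T=lambda x,y,ox,oy:(ox+x/8,oy+y/8)
ft=atz('top',T(190,100,270,205),.02); nt=atz('top',T(145,268,270,205),.02)
fs=atz('scene',T(290,312,225,210),.02); ns=atz('scene',T(293,181,225,210),.02)
ss=atz('scene',T(97,312,225,210),.02)
print('tape near ends top',ft,nt,'scene',fs,ns,'|d|',np.linalg.norm(ft-nt),np.linalg.norm(fs-ns))
print('far tape strip side',ss,np.linalg.norm(ss-fs))
# plate corners
for uv in((206,112),(157,277),(315,322)): print('plate',atz('top',uv,.02))
print('foot corners',[atz('top',T(*c,215,145),.08) for c in((180,487),(318,418),(340,460),(195,522))])
print('post',[atz('top',T(*c,215,145),.057) for c in((147,195),(245,446))])
print('post scene',[atz('scene',T(*c,295,225),.057) for c in((530-400,148),(712-400,325))])
print('foot scene',[atz('scene',T(*c,295,225),.08) for c in((552-400,43),(35,118),(62,147),(580-400,70))])
print('lens top',atz('top',T(95,75,215,145),.08),atz('top',T(135,180,215,145),.06))
print('spare',atz('top',(295,170),.04),'shelf', proj('top',[0.6,0,.3]))
```

```text
tape near ends top [ 0.5855 -0.0403  0.02  ] [ 0.5154 -0.0231  0.02  ] scene [ 0.5878 -0.0358  0.02  ] [ 0.5186 -0.0184  0.02  ] |d| 0.07215629342314495 0.0713308019553667
far tape strip side [ 0.5678 -0.1136  0.02  ] 0.08034046584498085
plate [0.9376 0.2642 0.02  ]
plate [0.3788 0.4058 0.02  ]
plate [ 0.2459 -0.1161  0.02  ]
foot corners [array([0.6139, 0.1424, 0.08  ]), array([0.643 , 0.0879, 0.08  ]), array([0.6262, 0.0786, 0.08  ]), array([0.6  , 0.136, 0.08 ])]
post [array([0.7361, 0.1616, 0.057 ]), array([0.6336, 0.1185, 0.057 ])]
post scene [array([0.6349, 0.1212, 0.057 ]), array([0.7369, 0.1632, 0.057 ])]
foot scene [array([0.602 , 0.1396, 0.08  ]), array([0.6281, 0.0821, 0.08  ]), array([0.6451, 0.0883, 0.08  ]), array([0.6186, 0.1462, 0.08  ])]
lens top [0.7807 0.1819 0.08  ] [0.7417 0.1664 0.06  ]
spare [ 0.7415 -0.0407  0.04  ] shelf [282.3636 203.6665]
```

```bash
cat > log.py <<'E'
import json
from plant import r
s=r.get_state()
json.dump({k:(v.tolist() if hasattr(v,'tolist') else v) for k,v in s.items()},open('states.jsonl','a')); open('states.jsonl','a').write('\n')
print([round(float(x),2) for x in s['joints']])
E
python3 log.py
python3 -m inch '0.032 0.016 0 0 0 0 1;0.032 0.016 0 0 0 0 1;0.032 0.016 0 0 0 0 1;0.032 0.016 0 0 0 0 1;0.032 0.016 0 0 0 0 1;0.032 0.016 0 0 0 0 1;0.032 0.016 0 0 0 0 1;0.032 0.016 0 0 0 0 1'
python3 log.py
python3 -m inch '0.032 0.016 0 0 0 0 1;0.032 0.016 0 0 0 0 1;0.032 0.016 0 0 0 0 1;0.032 0.016 0 0 0 0 1;0.032 0.016 0 0 0 0 1;0.032 0.016 0 0 0 0 1'
python3 log.py
python3 -m inch '0 0 0 0.1 0 0 1;0 0 0 0.1 0 0 1;0 0 0 0.1 0 0 1'
python3 log.py
python3 -m inch '0 0 0 -0.1 0 0 1;0 0 0 -0.1 0 0 1;0 0 0 -0.1 0 0 1;0.032 0.016 0 0 0 0 1'
python3 log.py
```

```text
[83.08, 20.55, 0.68, -0.0, -70.14, -16.51]
time_s: 1.77
tcp_pos: [0.4532, 0.3987, 0.2269]
eef_rot: [-180.0, -0.0, -23.4]
contact_force: [1.1, 0.3, -0.2]
gripper_width: 0.0879
[59.87, 13.85, -8.72, 0.0, -67.39, 6.72]
time_s: 2.27
tcp_pos: [0.5913, 0.2342, 0.2268]
eef_rot: [-180.0, -0.0, -23.4]
contact_force: [0.4, 0.4, 0.8]
gripper_width: 0.0875
[39.16, 16.89, -4.57, 0.0, -68.52, 27.42]
time_s: 2.52
tcp_pos: [0.5912, 0.2353, 0.2266]
eef_rot: [-162.6, -0.1, -23.5]
contact_force: [-0.7, -0.9, -0.4]
gripper_width: 0.0878
[33.12, 10.57, -10.55, -11.58, -54.72, 38.93]
time_s: 2.85
tcp_pos: [0.6121, 0.2138, 0.2264]
eef_rot: [179.7, -0.0, -23.0]
contact_force: [1.4, 0.2, -0.9]
gripper_width: 0.0878
[36.57, 18.21, -2.84, 0.19, -69.24, 30.36]
```

```bash
cat > kin.py <<'E'
import json,numpy as np
from scipy.spatial.transform import Rotation as Ro
from scipy.optimize import least_squares
S=[json.loads(l) for l in open('states.jsonl') if l.strip()]
e=lambda ax,a:Ro.from_euler(ax,a,degrees=True).as_matrix()
def rots(q,s4):
    return [e('z',q[0]),e('y',q[1]),e('y',-q[2]),e('x',s4*q[3]),e('y',-q[4]),e('z',-q[5])]
C=None
def orient(q,s4,C):
    M=np.eye(3)
    R=rots(q,s4)
    for k in range(5): M=M@R[k]
    return M@e('x',-q[5]) @C   # tool axis = x after pitch 90 -> down
def meas(s): return Ro.from_euler('xyz',s['eef_rot'],degrees=True).as_matrix()
def rows(q,s4):
    A=[];M=np.eye(3);R=rots(q,s4)
    A=[]
    for k in range(5):
        M=M@R[k]; A.append(M.copy())
    # A: after j1.. after j5 ; offsets: j1 frame (x,y,z), upper arm(j2), forearm(j3), (j5: tool along x)
    return np.hstack([A[0],A[1],A[2],A[4]])
def fit(s4):
    best=None
    for s6 in(1,-1):
        Cs=[]
        for s in S:
            M=np.eye(3);R=rots(s['joints'],s4)
            for k in range(5): M=M@R[k]
            M=M@e('x',s6*s['joints'][5]); Cs.append(M.T@meas(s))
        m=np.mean(Cs,0);sd=np.max(np.abs(np.array(Cs)-m))
        if best is None or sd<best[1]: best=(s6,sd,Ro.from_matrix(np.linalg.svd(m)[0]@np.linalg.svd(m)[2]).as_matrix())
    A=np.vstack([rows(s['joints'],s4) for s in S]); b=np.hstack([s['tcp_pos'] for s in S])
    lam=1e-5
    x=np.linalg.solve(A.T@A+lam*np.eye(12),A.T@b)
    return best,x,np.abs(A@x-b).max()
if __name__=='__main__':
    np.set_printoptions(precision=4,suppress=True)
    for s4 in(1,-1):
        b,x,res=fit(s4); print(s4,b[0],b[1],x.reshape(4,3),res); print(b[2])
E
python3 kin.py
```

```text
1 -1 0.2199978586574425 [[ 2.0786 -0.0205  3.1951]
 [-0.3198 -0.0205 -0.6031]
 [-0.1086 -0.0205 -2.9614]
 [-0.2319 -0.1296  0.1915]] 0.005049330821392584
[[ 0.0505  0.0391  0.998 ]
 [-0.9977  0.0465  0.0486]
 [-0.0446 -0.9981  0.0414]]
-1 -1 3.7187908855194543e-16 [[ 0.1944 -0.0376  0.0914]
 [-0.0414 -0.0376  0.6108]
 [ 0.3567 -0.0376  0.017 ]
 [ 0.3464 -0.0791 -0.0642]] 0.00024252097842014653
[[ 0.  0.  1.]
 [-1.  0.  0.]
 [-0. -1.  0.]]
```

```bash
cat > fitk.py <<'E'
from kin import *
np.set_printoptions(precision=4,suppress=True)
A=np.vstack([rows(s['joints'],-1) for s in S]); b=np.hstack([s['tcp_pos'] for s in S])
def f(cols):
    x=np.zeros(12); sol,_,rk,sv=np.linalg.lstsq(A[:,cols],b,rcond=None); x[cols]=sol
    return x,np.abs(A@x-b).max(),sv[-1]
if __name__=='__main__':
  for cols in([2,5,6,9,10],[0,2,5,6,9,10],[2,5,6,8,9,10],[2,5,6,9,10,1],[0,2,5,6,8,9,10],[0,1,2,5,6,8,9,10]):
    x,r,sv=f(cols); print(cols,x[cols],r,sv)
E
python3 fitk.py
```

```text
[2, 5, 6, 9, 10] [ 0.1988  0.6016  0.4636  0.378  -0.1918] 8.881784197001252e-16 0.08035821043680985
[0, 2, 5, 6, 9, 10] [-0.      0.1988  0.6016  0.4636  0.378  -0.1918] 4.718447854656915e-16 0.023940284756604282
[2, 5, 6, 8, 9, 10] [ 0.1988  0.6016  0.4636 -0.      0.378  -0.1918] 6.938893903907228e-16 0.015656044024232832
[2, 5, 6, 9, 10, 1] [ 0.1988  0.6016  0.4636  0.378  -0.1918  0.    ] 6.38378239159465e-16 0.07936710309469754
[0, 2, 5, 6, 8, 9, 10] [-0.      0.1988  0.6016  0.4636 -0.      0.378  -0.1918] 6.661338147750939e-16 0.014374595504572487
[0, 1, 2, 5, 6, 8, 9, 10] [ 0.      0.      0.1988  0.6016  0.4636  0.      0.378  -0.1918] 7.494005416219807e-16 0.014020001094969833
```

```bash
cat > ik.py <<'E'
import numpy as np
from scipy.spatial.transform import Rotation as Ro
from scipy.optimize import least_squares
e=lambda ax,a:Ro.from_euler(ax,a,degrees=True).as_matrix()
Cm=np.array([[0,0,1],[-1,0,0],[0,-1,0.]])
lo=np.array([-176.03,-82.01,-58.28,-173.87,-174.79,-173.66]);hi=np.array([176.03,121.73,71.71,95.51,-.11,173.66])
def fk(q,full=False):
    R1=e('z',q[0]);R2=R1@e('y',q[1]);R3=R2@e('y',-q[2]);R4=R3@e('x',-q[3]);R5=R4@e('y',-q[4])
    sh=np.array([0,0,.1988]);el=sh+R2@[0,0,.6016];wr=el+R3@[.4636,0,0];w2=wr+R5@[0,-.1918,0];t=w2+R5@[.378,0,0]
    R=R5@e('x',-q[5])@Cm
    return (t,R,el,wr,w2) if full else (t,R)
def ik(t,R,q0):
    def f(q):
        a,B=fk(q); return np.r_[(a-t)*5,Ro.from_matrix(R.T@B).as_rotvec()]
    s=least_squares(f,np.clip(q0,lo+.01,hi-.01),bounds=(lo,hi),x_scale=50.)
    return s.x,np.linalg.norm(s.fun)
def toolR(z,y):
    z=np.array(z)/np.linalg.norm(z); y=np.array(y)-z*np.dot(z,y); y/=np.linalg.norm(y); return np.c_[np.cross(y,z),y,z]
E
cat > plan.py <<'E'
from ik import *
np.set_printoptions(precision=3,suppress=True)
B=np.radians(-104.1); xb=np.array([np.cos(B),np.sin(B),0]); yb=np.array([-xb[1],xb[0],0])
mark=np.array([.5414,-.0706,.02]); up=np.array([0,0,1.])
P=np.radians(23.2); p=np.array([np.cos(P),np.sin(P),0]); jy=np.array([-p[1],p[0],0])
g0=np.array([.6735,.1355,.05])+.005*p   # stand z=70
cur=np.array([36.57,18.21,-2.84,.19,-69.24,30.36])
for tilt in(0,15,20,25):
  a=np.radians(tilt)
  for sg in(1,-1):
    z0=-np.cos(a)*up-np.sin(a)*p
    R0=toolR(z0,sg*jy); t0=g0+.019*z0
    q0,r0=ik(t0,R0,cur+[0,0,0,0,0,60 if sg==1 else -120])
    z1=np.cos(a)*xb-np.sin(a)*up
    # jaw: rotate lying->upright: p->up ; jy -> ? p=stand z, tool z rel. stand
    # lying: up = n, p, jy = up x p ; after: p->up, -up->xb, jy -> (-xb) x up
    y1=sg*np.cross(-xb,up)
    R1=toolR(z1,y1); out=[]
    rng=np.random.default_rng(0); sols=[]
    for off in(-.06,):
      c=mark+off*xb+.070*up; t1=c+.019*z1
      for k in range(40):
        q,rr=ik(t1,R1,rng.uniform(lo,hi))
        if rr<1e-4 and not any(np.abs(q-s).max()<1 for s in sols): sols.append(q)
    print('tilt',tilt,'sg',sg,'grasp',q0,r0)
    for q in sols:
        f=fk(q,True); print('   ',q,'el',f[2],'wr',f[3],'w2',f[4])
E
python3 plan.py
```

```text
tilt 0 sg 1 grasp [ 13.135  23.24  -48.53   95.51   -4.095 173.66 ] 0.40391132280716585
    [ 39.801  57.441 -21.364  36.625 -99.025  96.651] el [0.39  0.325 0.523] wr [0.459 0.382 0.068] w2 [0.643 0.336 0.09 ]
tilt 0 sg -1 grasp [ 27.554  31.452  -9.362  -0.    -49.186  85.646] 2.5318685002081034e-14
    [ 39.801  57.441 -21.364  36.625 -99.025 -83.349] el [0.39  0.325 0.523] wr [0.459 0.382 0.068] w2 [0.643 0.336 0.09 ]
tilt 15 sg 1 grasp [ 13.441  23.852 -49.234  95.51   -4.893 173.66 ] 0.6254260582752781
    [ 39.47   49.223 -23.217  35.005 -89.297 100.322] el [0.352 0.29  0.592] wr [0.46  0.379 0.15 ] w2 [0.64  0.324 0.183]
tilt 15 sg -1 grasp [ 27.019  39.269   4.422  -1.05  -70.124  86.668] 9.095084561571522e-12
    [ 39.47   49.223 -23.217  35.005 -89.297 -79.678] el [0.352 0.29  0.592] wr [0.46  0.379 0.15 ] w2 [0.64  0.324 0.183]
tilt 20 sg 1 grasp [ 13.546  24.042 -49.471  95.51   -5.172 173.66 ] 0.7036613509845925
    [ 39.113  46.471 -23.908  34.339 -86.018 101.629] el [0.338 0.275 0.613] wr [0.459 0.373 0.176] w2 [0.638 0.315 0.213]
tilt 20 sg -1 grasp [ 26.873  42.171   8.993  -1.29  -76.787  86.843] 3.0799953750114286e-13
    [ 39.113  46.471 -23.908  34.339 -86.018 -78.371] el [0.338 0.275 0.613] wr [0.459 0.373 0.176] w2 [0.638 0.315 0.213]
tilt 25 sg 1 grasp [ 13.654  24.226 -49.708  95.51   -5.459 173.66 ] 0.7831029550005992
    [ 38.629  43.734 -24.621  33.595 -82.715 103.014] el [0.325 0.26  0.633] wr [0.458 0.366 0.203] w2 [0.635 0.303 0.242]
tilt 25 sg -1 grasp [ 26.742  45.187  13.554  -1.506 -83.327  86.964] 8.675630645950649e-15
    [ 38.629  43.734 -24.621  33.595 -82.715 -76.986] el [0.325 0.26  0.633] wr [0.458 0.366 0.203] w2 [0.635 0.303 0.242]
```

```bash
cat > goal.py <<'E'
from ik import *
np.set_printoptions(precision=4,suppress=True)
B=np.radians(-104.1); xb=np.array([np.cos(B),np.sin(B),0]); yb=np.array([-xb[1],xb[0],0])
mark=np.array([.5414,-.0706,.02]); up=np.array([0,0,1.])
P=np.radians(23.2); p=np.array([np.cos(P),np.sin(P),0]); jy=np.array([-p[1],p[0],0]); a=np.radians(25)
z0=-np.cos(a)*up-np.sin(a)*p; R0=toolR(z0,-jy)
g0=np.array([.6735,.1355,.05]); t0=g0+.019*z0
def cur():
    from plant import r
    s=r.get_state(); return np.array(s['tcp_pos']),Ro.from_euler('xyz',s['eef_rot'],degrees=True).as_matrix(),s
def delta(t,R):
    c,M,s=cur(); rv=Ro.from_matrix(M.T@R).as_rotvec()
    print('rotvec now->goal',rv,np.degrees(np.linalg.norm(rv)),'then shift in goal axes',R.T@(t-c),'shift in present axes',M.T@(t-c))
E
python3 - <<'E'
from goal import *
print(cur()[:1],R0,t0); delta(t0-.1*z0,R0)
E
```

```text
(array([0.6121, 0.2138, 0.2264]),) [[ 0.833   0.3939 -0.3884]
 [ 0.357  -0.9191 -0.1665]
 [-0.4226 -0.     -0.9063]] [0.6661 0.1323 0.0328]
rotvec now->goal [-0.1705 -0.4101 -0.7945] 52.151954412527566 then shift in goal axes [0.0977 0.0962 0.068 ] shift in present axes [0.1108 0.0228 0.1031]
```

```bash
python3 -m inch '0 0 0 -0.0213 -0.0513 -0.0993 1;0 0 0 -0.0213 -0.0513 -0.0993 1;0 0 0 -0.0213 -0.0513 -0.0993 1;0 0 0 -0.0213 -0.0513 -0.0993 1;0 0 0 -0.0213 -0.0513 -0.0993 1;0 0 0 -0.0213 -0.0513 -0.0993 1;0 0 0 -0.0213 -0.0513 -0.0993 1;0 0 0 -0.0213 -0.0513 -0.0993 1;0.0195 0.0192 0.0136 0 0 0 1;0.0195 0.0192 0.0136 0 0 0 1;0.0195 0.0192 0.0136 0 0 0 1;0.0195 0.0192 0.0136 0 0 0 1;0.0195 0.0192 0.0136 0 0 0 1;0 0 0 0 0 0 1;0 0 0 0 0 0 1'
python3 - <<'E'
from goal import *
from h import *
delta(t0,R0)
a=save('top','top1.png');b=save('scene','scene1.png')
c1=a[120:240,190:310];c2=b[190:310,270:390]
cv2.imwrite('pics/p1.png',cv2.cvtColor(np.hstack([cv2.resize(c,(400,400),interpolation=2) for c in(c1,c2)]),cv2.COLOR_RGB2BGR))
E
```

```text
time_s: 4.1
tcp_pos: [0.7054, 0.1419, 0.1206]
eef_rot: [-179.7, 25.0, 22.8]
contact_force: [-0.3, -0.3, 0.1]
gripper_width: 0.0879
rotvec now->goal [-0.0078  0.0007 -0.0068] 0.5909750935569316 then shift in goal axes [ 0.001  -0.0066  0.0964] shift in present axes [ 0.001  -0.0059  0.0964]
```

View pics/p1.png

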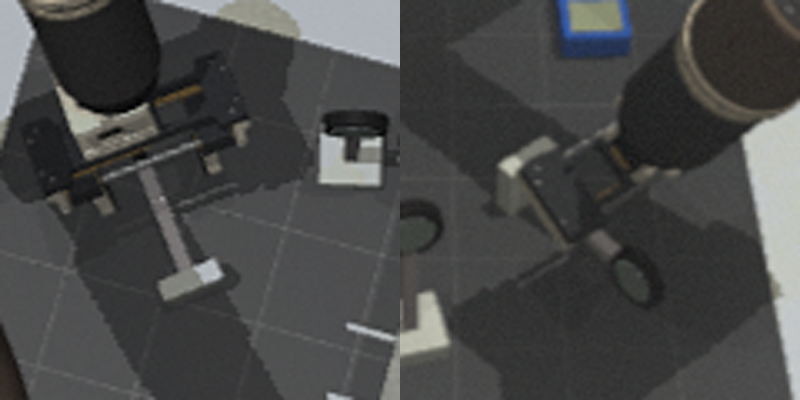

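```bash
python3 -m inch '0 -0.002 0.02 -0.008 0 -0.007 1;0.001 -0.002 0.025 0 0 0 1;0 -0.002 0.025 0 0 0 1;0 0 0.018 0 0 0 1;0 0 0.008 0 0 0 1;0 0 0 0 0 0 1;0 0 0 0 0 0 1' 40
python3 - <<'E'
from goal import *
from h import *
delta(t0,R0)
a=save('top','top2.png');b=save('scene','scene2.png')
c1=a[140:240,190:290];c2=b[200:300,280:380]
cv2.imwrite('pics/p2.png',cv2.cvtColor(np.hstack([cv2.resize(c,(400,400),interpolation=2) for c in(c1,c2)]),cv2.COLOR_RGB2BGR))
E
```

```text
time_s: 4.78
tcp_pos: [0.668, 0.1342, 0.0376]
eef_rot: [180.0, 24.7, 23.4]
contact_force: [1.2, 0.1, 0.4]
gripper_width: 0.0876
rotvec now->goal [ 0.0019 -0.0059  0.0029] 0.3913476612413646 then shift in goal axes [-0.0002  0.001   0.0054] shift in present axes [-0.0002  0.001   0.0054]
```

View pics/p2.png

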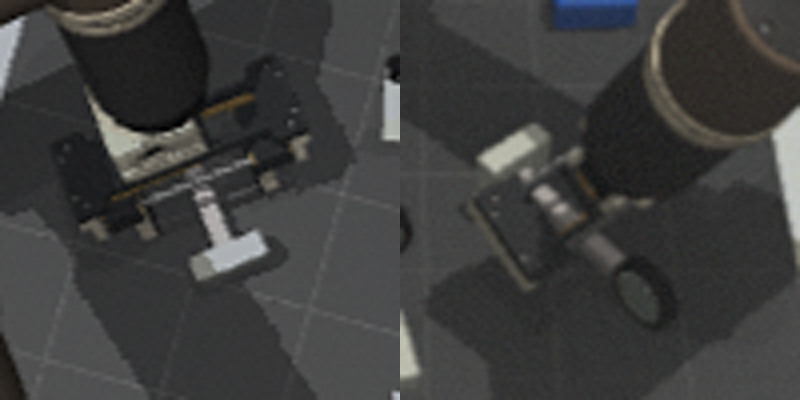

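The open fingers straddle the post (picture ~(205,200) left half), well clear of the foot and lens. Now 5 mm further in, then close.

```bash
python3 -m inch '0 0.001 0.005 0 -0.006 0 1;0 0 0 0 0 0 1;0 0 0 0 0 0 0;0 0 0 0 0 0 0;0 0 0 0 0 0 0;0 0 0 0 0 0 0;0 0 0 0 0 0 0;0 0 0 0 0 0 0;0 0 0 0 0 0 0;0 0 0 0 0 0 0' 45
python3 -m inch '0 0 0 0 0 0 0;0 0 0 0 0 0 0'
python3 -c "
from goal import *
delta(t0,R0);s=cur()[2];print(s['contact_force'],s['moment'])"
```

```text
time_s: 5.72
tcp_pos: [0.6657, 0.1318, 0.0315]
eef_rot: [180.0, 25.1, 23.3]
contact_force: [-0.1, 0.9, 0.6]
gripper_width: 0.0396
time_s: 5.88
tcp_pos: [0.6656, 0.1318, 0.0315]
eef_rot: [180.0, 25.1, 23.3]
contact_force: [-0.2, 0.0, 0.4]
gripper_width: 0.0264
rotvec now->goal [0.0011 0.0021 0.0021] 0.18383766716103142 then shift in goal axes [ 0.     -0.0003 -0.0015] shift in present axes [ 0.     -0.0003 -0.0015]
[-0.1719  0.0118  0.406 ] [ 0.4537 -1.3353  0.0513]
```

```bash
python3 -m inch '0 0 0 0 0 0 0;0 0 0 0 0 0 0;0 0 0 0 0 0 0;0 0 0 0 0 0 0;0 0 0 0 0 0 0' 45
python3 -c "
from goal import *
s=cur()[2];print(s['contact_force'],s['moment'])
R=cur()[1]; print(R.T@[0,0,.05],R.T@up)"
```

```text
time_s: 6.3
tcp_pos: [0.6657, 0.132, 0.0314]
eef_rot: [-180.0, 25.1, 23.3]
contact_force: [-0.3, 1.9, -0.4]
gripper_width: 0.0136
[-0.2779  1.8604 -0.3998] [ 0.9353 -1.3493 -0.2368]
[-0.0212 -0.     -0.0453] [-0.4244 -0.0001 -0.9055]
```

```bash
python3 -m inch '-0.0042 0 -0.0091 0 0 0 0;-0.0042 0 -0.0091 0 0 0 0;-0.0085 0 -0.0181 0 0 0 0;-0.0085 0 -0.0181 0 0 0 0;-0.0106 0 -0.0226 0 0 0 0;-0.0106 0 -0.0226 0 0 0 0;-0.0106 0 -0.0226 0 0 0 0;-0.0106 0 -0.0226 0 0 0 0;-0.0106 0 -0.0226 0 0 0 0;-0.0042 0 -0.0091 0 0 0 0;0 0 0 0 0 0 0;0 0 0 0 0 0 0'
python3 - <<'E'
from goal import *
from h import *
s=cur()[2];print(s['contact_force'],s['moment'])
a=save('top','top3.png');b=save('scene','scene3.png')
c1=a[120:260,170:310];c2=b[180:320,260:400]
cv2.imwrite('pics/p3.png',cv2.cvtColor(np.hstack([cv2.resize(c,(400,400),interpolation=2) for c in(c1,c2)]),cv2.COLOR_RGB2BGR))
E
```

```text
time_s: 7.3
tcp_pos: [0.6657, 0.132, 0.2262]
eef_rot: [-180.0, 25.1, 23.3]
contact_force: [-0.1, 0.2, -3.8]
gripper_width: 0.0138
[-0.1422  0.1925 -3.7595] [ 0.7558 -1.9037 -0.0132]
```

View pics/p3.png

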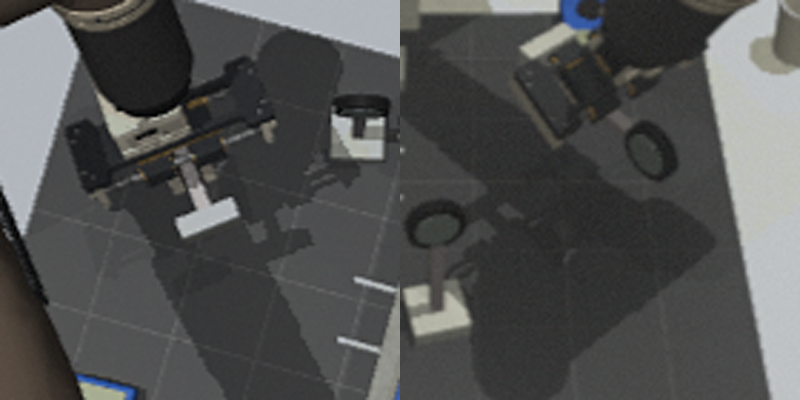

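```bash
cat > sim.py <<'E'
from goal import *
def run(seq,q=None):
    """seq: list of (n,row6); returns final; prints joint maxima per segment"""
    t,R,s=cur(); q=np.array(s['joints']) if q is None else q
    for n,row in seq:
        mx=0
        for k in range(n):
            t=t+R@np.array(row[:3]); R=R@Ro.from_rotvec(row[3:]).as_matrix()
            q2,res=ik(t,R,q); mx=np.maximum(mx,np.abs(q2-q)*12/np.array([136.94,136.94,172.46,180,180,180])); q=q2
            if res>1e-4: print('res',res,k)
        print(n,'t',t,'z',R[:,2],'q',q,'speedfrac',mx.max(),'w2',fk(q,True)[4],'wr',fk(q,True)[3])
    return t,R,q
E
python3 - <<'E'
from sim import *
t,R,q=run([(2,[-.0085,0,-.0181,0,0,0]),(20,[0,0,0,.0472,0,.1007]),(14,[0,0,0,0,-.112,0])])
a=np.radians(25);z1=np.cos(a)*xb-np.sin(a)*up; R1=toolR(z1,-np.cross(-xb,up))
print(R,R1)
c=mark-.07*xb+(.065+.06)*up; print('shift', R1.T@(c+.019*z1-t))
E
```

```text
2 t [0.6651 0.1318 0.2643] z [-0.3925 -0.1687 -0.9041] q [  26.7656   36.4155   27.5207   -1.5632 -106.3495   86.4586] speedfrac 0.1477579358111484 w2 [0.8134 0.1955 0.6061] wr [0.7278 0.3671 0.6112]
20 t [0.6651 0.1318 0.2643] z [ 0.1007  0.4109 -0.9061] q [ 14.0866  15.8637   4.0648 -23.8403 -67.739  -21.1368] speedfrac 0.42834164428077925 w2 [ 0.627  -0.0235  0.6068] wr [0.5997 0.1505 0.6827]
14 t [0.6651 0.1318 0.2643] z [0.2225 0.8796 0.4206] q [ -22.3622   50.3529   -0.0309 -100.6498 -113.9641   46.1357] speedfrac 0.4919455275294176 w2 [ 0.581  -0.2007  0.1053] wr [ 0.7018 -0.2887  0.2255]
[[ 0.1001 -0.9698  0.2225]
 [ 0.4085  0.2439  0.8796]
 [-0.9073  0.0028  0.4206]] [[-0.103  -0.9699 -0.2208]
 [-0.4099  0.2436 -0.879 ]
 [ 0.9063 -0.     -0.4226]]
shift [-0.042   0.0706  0.2112]
```

Run:
```python
from sim import *
a=np.radians(25);z1=np.cos(a)*xb-np.sin(a)*up; R1=toolR(z1,-np.cross(-xb,up))
t,R,q=run([(2,[-.0085,0,-.0181,0,0,0]),(20,[0,0,0,.0472,0,.1007]),(14,[0,0,0,0,.112,0])])
print(R,R1)
c=mark-.07*xb+(.065+.06)*up; d=R1.T@(c+.019*z1-t);print('shift', d)
run([(14,list(d/14)+[0,0,0])],q) if 0 else None
```

```text
2 t [0.6651 0.1318 0.2643] z [-0.3925 -0.1687 -0.9041] q [  26.7656   36.4155   27.5207   -1.5632 -106.3495   86.4586] speedfrac 0.1477579358111484 w2 [0.8134 0.1955 0.6061] wr [0.7278 0.3671 0.6112]
20 t [0.6651 0.1318 0.2643] z [ 0.1007  0.4109 -0.9061] q [ 14.0866  15.8637   4.0648 -23.8403 -67.739  -21.1368] speedfrac 0.42834164428077925 w2 [ 0.627  -0.0235  0.6068] wr [0.5997 0.1505 0.6827]
14 t [0.6651 0.1318 0.2643] z [-0.2219 -0.8773 -0.4256] q [  42.3604   45.8563    9.4757   32.2457 -110.8204  -61.4817] speedfrac 0.45803710185961727 w2 [0.7489 0.4634 0.4252] wr [0.5948 0.5424 0.3428]
[[-0.1014 -0.9698 -0.2219]
 [-0.4134  0.2439 -0.8773]
 [ 0.9049  0.0028 -0.4256]] [[-0.103  -0.9699 -0.2208]
 [-0.4099  0.2436 -0.879 ]
 [ 0.9063 -0.     -0.4226]]
shift [-0.042   0.0706  0.2112]
```

```bash
python3 -m inch '-0.0085 0 -0.0181 0 0 0 0;-0.0085 0 -0.0181 0 0 0 0;0 0 0 0.0472 0 0.1007 0;0 0 0 0.0472 0 0.1007 0;0 0 0 0.0472 0 0.1007 0;0 0 0 0.0472 0 0.1007 0;0 0 0 0.0472 0 0.1007 0;0 0 0 0.0472 0 0.1007 0;0 0 0 0.0472 0 0.1007 0;0 0 0 0.0472 0 0.1007 0;0 0 0 0.0472 0 0.1007 0;0 0 0 0.0472 0 0.1007 0'
python3 -m inch '0 0 0 0.0472 0 0.1007 0;0 0 0 0.0472 0 0.1007 0;0 0 0 0.0472 0 0.1007 0;0 0 0 0.0472 0 0.1007 0;0 0 0 0.0472 0 0.1007 0;0 0 0 0.0472 0 0.1007 0;0 0 0 0.0472 0 0.1007 0;0 0 0 0.0472 0 0.1007 0;0 0 0 0.0472 0 0.1007 0;0 0 0 0.0472 0 0.1007 0'
python3 -m inch '0 0 0 0 0.112 0 0;0 0 0 0 0.112 0 0;0 0 0 0 0.112 0 0;0 0 0 0 0.112 0 0;0 0 0 0 0.112 0 0;0 0 0 0 0.112 0 0;0 0 0 0 0.112 0 0;0 0 0 0 0.112 0 0;0 0 0 0 0.112 0 0;0 0 0 0 0.112 0 0;0 0 0 0 0.112 0 0;0 0 0 0 0.112 0 0;0 0 0 0 0.112 0 0;0 0 0 0 0.112 0 0;0 0 0 0 0 0 0;0 0 0 0 0 0 0'
python3 - <<'E'
from goal import *
from h import *
s=cur()[2];print(s['contact_force'],s['moment'],s['joints'])
a=np.radians(25);z1=np.cos(a)*xb-np.sin(a)*up; R1=toolR(z1,-np.cross(-xb,up))
c=mark-.07*xb+(.065+.06)*up; delta(c+.019*z1,R1)
a=save('top','top4.png');b=save('scene','scene4.png')
c1=a[100:300,160:360];c2=b[120:320,200:400]
cv2.imwrite('pics/p4.png',cv2.cvtColor(np.hstack([cv2.resize(c,(400,400),interpolation=2) for c in(c1,c2)]),cv2.COLOR_RGB2BGR))
E
```

```text
time_s: 8.4
tcp_pos: [0.6653, 0.1314, 0.2637]
eef_rot: [179.7, 25.3, -40.8]
contact_force: [0.7, -0.4, -3.5]
gripper_width: 0.0136
time_s: 9.23
tcp_pos: [0.6646, 0.131, 0.2637]
eef_rot: [179.7, 25.0, -104.6]
contact_force: [0.1, -0.7, -2.9]
gripper_width: 0.0135
time_s: 10.57
tcp_pos: [0.6653, 0.1322, 0.2613]
eef_rot: [179.2, -65.0, -103.3]
contact_force: [0.1, -0.9, -3.3]
gripper_width: 0.0133
[ 0.0611 -0.8925 -3.3263] [ 3.9586 -1.0499  0.0265] [  42.387    46.1284    9.4372   32.2634 -110.78    -61.46  ]
rotvec now->goal [ 0.0018 -0.0007  0.0056] 0.33757472251184417 then shift in goal axes [-0.0391  0.0707  0.2103] shift in present axes [-0.0397  0.0702  0.2104]
```

View pics/p4.png

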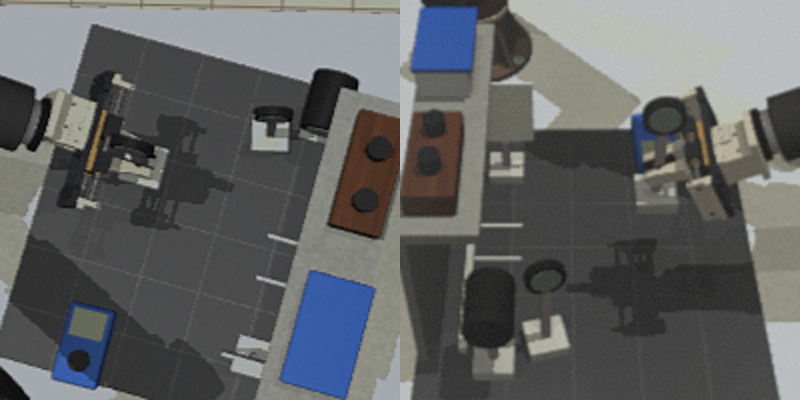

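```bash
cat > ov.py <<'E'
from goal import *
from h import *
import sys
a25=np.radians(25);z1=np.cos(a25)*xb-np.sin(a25)*up; R1=toolR(z1,-np.cross(-xb,up))
Sg=R1.T@np.c_[xb,yb,up]  # stand axes in tool
def stand(gz=.065,tilt=0,rz=0):
    t,R,s=cur(); A=R@Sg@Ro.from_euler('yz',[tilt,rz],degrees=True).as_matrix(); g=t-.019*R[:,2]
    return g-A[:,2]*gz, A
def overlay(name,im,cam,box,gz=.065,tilt=0,k=6):
    o,A=stand(gz,tilt); x0,y0,w,h=box
    c=cv2.resize(cv2.cvtColor(im,cv2.COLOR_RGB2BGR)[y0:y0+h,x0:x0+w],None,fx=k,fy=k,interpolation=2)
    P=lambda X:tuple(int(v) for v in ((proj(cam,o+A@np.array(X))-[x0-.5,y0-.5])*k))
    for z in(0,.02):
        q=[(-.03,-.03,z),(.03,-.03,z),(.03,.03,z),(-.03,.03,z)]
        for i in range(4): cv2.line(c,P(q[i]),P(q[(i+1)%4]),(0,0,255),1)
    for y in(-.007,.007):
        pts=[P((.03*np.cos(u),y,.165+.03*np.sin(u))) for u in np.linspace(0,6.283,40)]
        cv2.polylines(c,[np.array(pts)],True,(0,255,0),1)
    cv2.line(c,P((0,0,.02)),P((0,0,.135)),(255,255,0),1)
    cv2.imwrite('pics/'+name,c); return o,A
E
python3 - <<'E'
from ov import *
o,A=stand(); print(o,A)
for cam in('top','scene'):
    im=cv2.cvtColor(cv2.imread('pics/%s4.png'%cam),cv2.COLOR_BGR2RGB)
    u=proj(cam,o+[0,0,.1]).astype(int); overlay('ov4%s.png'%cam,im,cam,(u[0]-33,u[1]-40,66,80))
a=cv2.imread('pics/ov4top.png');b=cv2.imread('pics/ov4scene.png'); cv2.imwrite('pics/ov4.png',np.hstack([a,b]))
E
```

```text
[0.6703 0.1489 0.209 ] [[-0.2436  0.9699 -0.0014]
 [-0.9698 -0.2436 -0.0064]
 [-0.0066 -0.0002  1.    ]]
```

View pics/ov4.png

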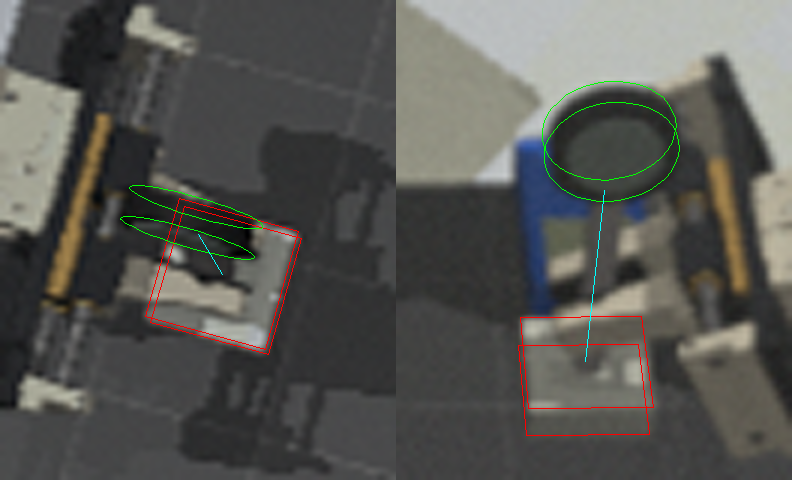

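The stand hangs upright in the grip, and the overlay of the foot and lens matches both pictures. Moving to the lane mouth.

```bash
python3 -m inch '0 0.0235 0 0.002 -0.001 0.006 0;0 0.0235 0 0 0 0 0;0 0.0235 0 0 0 0 0;-0.0043 0 0.0234 0 0 0 0;-0.0043 0 0.0234 0 0 0 0;-0.0043 0 0.0234 0 0 0 0;-0.0043 0 0.0234 0 0 0 0;-0.0043 0 0.0234 0 0 0 0;-0.0043 0 0.0234 0 0 0 0;-0.0043 0 0.0234 0 0 0 0;-0.0043 0 0.0234 0 0 0 0;-0.0043 0 0.0234 0 0 0 0;0 0 0 0 0 0 0;0 0 0 0 0 0 0'
python3 - <<'E'
from ov import *
s=cur()[2];print(s['contact_force'],s['moment'],s['joints'])
o,A=stand(); d=o-mark; print('stand in mark',d@xb,d@yb,d[2],A)
for cam in('top','scene'):
    im=save(cam,cam+'5.png')
    u=proj(cam,o+[0,0,.1]).astype(int); overlay('ov5%s.png'%cam,im,cam,(u[0]-33,u[1]-40,66,80))
a=cv2.imread('pics/ov5top.png');b=cv2.imread('pics/ov5scene.png'); cv2.imwrite('pics/ov5.png',np.hstack([a,b]))
E
```

```text
time_s: 11.83
tcp_pos: [0.5558, -0.0207, 0.1424]
eef_rot: [-178.9, -64.4, -105.3]
contact_force: [0.9, 0.7, -2.5]
gripper_width: 0.0138
[ 0.9148  0.6629 -2.4507] [ 3.9154 -1.0428  0.0511] [ 39.0282  39.2344 -22.5509  32.8586 -87.7585 -74.0157]
stand in mark -0.06969706831024201 0.0023600553211636983 0.06561285272944006 [[-0.2463  0.9691 -0.0105]
 [-0.9691 -0.2464 -0.0072]
 [-0.0096  0.0084  0.9999]]
```

View pics/ov5.png

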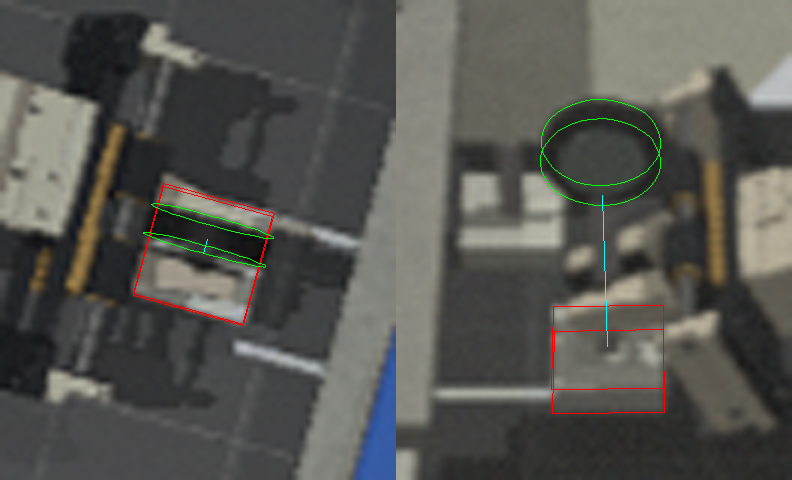

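View pics/scene5.png

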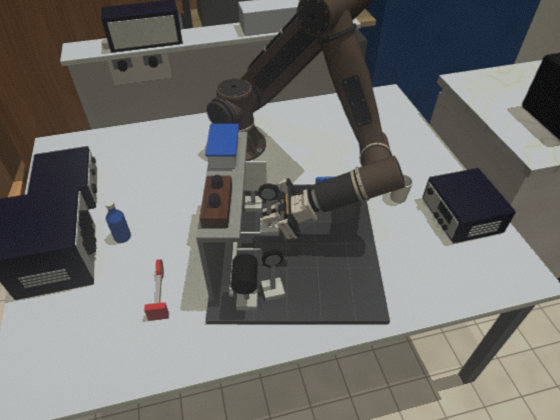

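Run:
```python
from ov import *
im=cv2.imread('pics/top0.png'); g=cv2.cvtColor(im,cv2.COLOR_BGR2GRAY).astype(float)
hdg=lambda d:np.degrees(np.arctan2(d[1],d[0]))
def edge(p0,p1,z,half=6):
    p0,p1=np.array(p0,float),np.array(p1,float); d=(p1-p0)/np.linalg.norm(p1-p0); n=np.array([-d[1],d[0]]); pts=[]
    for u in np.linspace(.06,.94,60):
        c=p0+u*(p1-p0); s=np.arange(-half,half+.01,.25); xy=c+s[:,None]*n
        v=cv2.remap(g.astype(np.float32),xy[:,0].astype(np.float32)[None],xy[:,1].astype(np.float32)[None],1)[0]
        dv=np.abs(np.convolve(v,np.r_[np.ones(4),-np.ones(4)],'valid')); k=dv.argmax(); pts.append(c+n*(s[k]+s[k+7])/2)
    W=np.array([atz('top',q,z)[:2] for q in pts])
    vx,vy,x,y=cv2.fitLine(W.astype(np.float32),cv2.DIST_HUBER,0,.001,.001).ravel(); 
    res=np.abs((W-[x,y])@[-vy,vx]); print(hdg((vx,vy)),(x,y),'med res',np.median(res))
edge((157,277),(206,112),.02)      # plate left edge (along y)
edge((206,112),(312,144),.02)      # far edge
edge((157,277),(315,322),.02)
# shelf near edge top
edge((336,146),(289,302),.318)
o,A=stand(); t=cur()[0]; delta(t,R1)
```

```text
-14.457706 (np.float32(0.65623885), np.float32(0.33950782)) med res 0.0002265263730315056
75.61294 (np.float32(0.8929235), np.float32(0.08135495)) med res 0.0003855896395591593
75.60022 (np.float32(0.29491383), np.float32(0.083504595)) med res 0.00039661642728502607
-14.898178 (np.float32(0.44701138), np.float32(-0.044148833)) med res 0.0009006626450996677
rotvec now->goal [-0.0031  0.01   -0.0089] 0.7853462503988566 then shift in goal axes [0. 0. 0.] shift in present axes [0. 0. 0.]
```

```bash
sed -i 's/-104\.1)/-104.42)/; s/mark=np.array(\[.5414/mark=np.array([.5412/' goal.py; grep -n "B=" goal.py
python3 - <<'E'
from ov import *
t,R,s=cur(); delta(t,R1)
o,A=stand(); 
g=t-.019*R[:,2]
c=mark-.07*xb+(.065+.009)*up; T1=c+.019*R1[:,2]; delta(T1,R1)
print('up',R1.T@up,'xb',R1.T@xb,'yb',R1.T@yb)
E
```

```text
3:B=np.radians(-104.42); xb=np.array([np.cos(B),np.sin(B),0]); yb=np.array([-xb[1],xb[0],0])
rotvec now->goal [-0.0081  0.01   -0.0065] 0.8274705065500649 then shift in goal axes [0. 0. 0.] shift in present axes [0. 0. 0.]
rotvec now->goal [-0.0081  0.01   -0.0065] 0.8274705065500649 then shift in goal axes [-0.0509  0.0023  0.0248] shift in present axes [-0.0506  0.0028  0.0253]
up [ 0.9063  0.     -0.4226] xb [0.4226 0.     0.9063] yb [-0. -1. -0.]
```

```bash
python3 -m inch '0 0.0023 0 -0.008 0.01 -0.0065 0;-0.013 0 0.0062 0 0 0 0;-0.013 0 0.0062 0 0 0 0;-0.013 0 0.0062 0 0 0 0;-0.0115 0 0.0055 0 0 0 0;0 0 0 0 0 0 0;0 0 0 0 0 0 0;0 0 0 0 0 0 0'
python3 - <<'E'
from ov import *
o,A=stand(); d=o-mark; print('stand in mark',d@xb,d@yb,d[2]); s=cur()[2];print(s['contact_force'],s['moment'])
c=mark-.024*xb+(.065+.007)*up; delta(c+.019*R1[:,2],R1)
E
```

```text
time_s: 12.6
tcp_pos: [0.5532, -0.0197, 0.0849]
eef_rot: [179.5, -65.3, -104.0]
contact_force: [0.8, 1.0, -3.3]
gripper_width: 0.0134
stand in mark -0.06916505149237279 -0.0012520122685460097 0.00780922198731793
[ 0.7973  1.029  -3.3361] [ 4.0295 -1.0548  0.0231]
rotvec now->goal [ 0.001  -0.0053  0.0033] 0.36176776198230576 then shift in goal axes [ 0.0184 -0.001   0.0416] shift in present axes [ 0.0182 -0.001   0.0417]
```

```bash
python3 -m inch '0.0061 -0.001 0.0139 0.001 -0.005 0.003 0;0.0061 0 0.0139 0 0 0 0;0.0061 0 0.0139 0 0 0 0;0 0 0 0 0 0 0;0 0 0 0 0 0 0;0 0 0 0 0 0 0'
python3 - <<'E'
from ov import *
o,A=stand(); d=o-mark; print('stand in mark',d@xb,d@yb,d[2],A); s=cur()[2];print(s['contact_force'],s['moment'],s['joints'])
delta(cur()[0],R1)
for cam in('top','scene'):
    im=save(cam,cam+'6.png')
    u=proj(cam,o+[0,0,.1]).astype(int); overlay('ov6%s.png'%cam,im,cam,(u[0]-33,u[1]-40,66,80))
a=cv2.imread('pics/ov6top.png');b=cv2.imread('pics/ov6scene.png'); cv2.imwrite('pics/ov6.png',np.hstack([a,b]))
E
```

```text
time_s: 13.1
tcp_pos: [0.5433, -0.0637, 0.0845]
eef_rot: [-179.8, -64.9, -104.6]
contact_force: [0.1, 0.6, -4.2]
gripper_width: 0.0136
stand in mark -0.024479765389087343 0.0003872395775598916 0.0076070906108946686 [[-0.2489  0.9685 -0.0015]
 [-0.9685 -0.2489 -0.0013]
 [-0.0017  0.0011  1.    ]]
[ 0.059   0.5735 -4.2097] [ 4.0124 -1.1276  0.0393] [ 36.2918  42.2365 -28.1686  35.5813 -80.5242 -77.6289]
rotvec now->goal [-0.0006  0.0017 -0.001 ] 0.11599124564008963 then shift in goal axes [0. 0. 0.] shift in present axes [0. 0. 0.]
```

View pics/ov6.png

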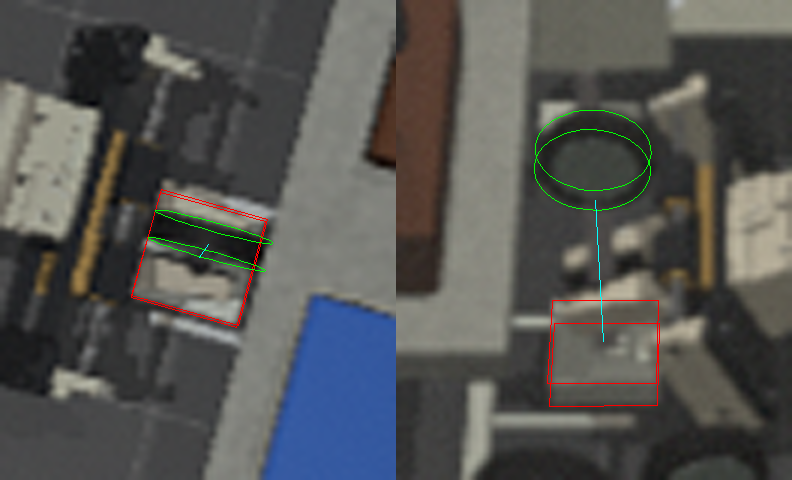

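```bash
python3 -m inch '-0.0018 0 0.0008 0 0 0 0;-0.0018 0 0.0008 0 0 0 0;-0.0009 0 0.0004 0 0 0 0;0 0 0 0 0 0 0;0 0 0 0 0 0 0'
python3 -m inch '-0.0005 0 0.0002 0 0 0 0;-0.0005 0 0.0002 0 0 0 0;0 0 0 0 0 0 0'
python3 -m inch '-0.0005 0 0.0002 0 0 0 0;0 0 0 0 0 0 0'
python3 -m inch '-0.0005 0 0.0002 0 0 0 0;0 0 0 0 0 0 0'
```

```text
time_s: 13.62
tcp_pos: [0.5427, -0.0639, 0.0789]
eef_rot: [180.0, -65.0, -104.4]
contact_force: [0.2, 0.4, -4.0]
gripper_width: 0.0138
time_s: 13.87
tcp_pos: [0.5428, -0.0639, 0.0779]
eef_rot: [-180.0, -65.0, -104.4]
contact_force: [0.4, -0.6, -3.8]
gripper_width: 0.0139
time_s: 14.03
tcp_pos: [0.5427, -0.0639, 0.0774]
eef_rot: [-180.0, -65.0, -104.4]
contact_force: [0.5, -0.0, -4.1]
gripper_width: 0.0137
time_s: 14.2
tcp_pos: [0.5428, -0.064, 0.0773]
eef_rot: [-180.0, -65.0, -104.4]
contact_force: [-0.2, -0.7, -0.4]
gripper_width: 0.0135
```

```bash
python3 -m inch '-0.0003 0 0.0001 0 0 0 0;0 0 0 0 0 0 0'
python3 -c "
from ov import *
o,A=stand(); d=o-mark; print('stand in mark',d@xb,d@yb,d[2]); s=cur()[2];print(s['contact_force'],s['moment'])"
```

```text
time_s: 14.37
tcp_pos: [0.5428, -0.064, 0.0772]
eef_rot: [-180.0, -65.0, -104.4]
contact_force: [0.6, -0.7, 2.8]
gripper_width: 0.0138
stand in mark -0.023941927192550876 -6.77307276090015e-05 0.00027124695591894746
[ 0.6144 -0.7196  2.8135] [ 2.1311 -0.6269  0.1344]
```

```bash
cat > fx.py <<'E'
from ov import *
o,A=stand(); d=o-mark; s=cur()[2]; F=s['contact_force']
print('x %.4f y %.4f z %.4f | Fx %.1f Fy %.1f Fz %.1f'%(d@xb,d@yb,d[2],F@xb,F@yb,F[2]),'rot',s['eef_rot'],'M',s['moment'])
E
python3 -m inch '0.0009 0 0.0018 0 0 0 0;0.0009 0 0.0018 0 0 0 0;0.0009 0 0.0018 0 0 0 0;0.0009 0 0.0018 0 0 0 0;0 0 0 0 0 0 0'; python3 fx.py
python3 -m inch '0.0004 0 0.0009 0 0 0 0;0.0004 0 0.0009 0 0 0 0;0 0 0 0 0 0 0'; python3 fx.py
```

```text
time_s: 14.78
tcp_pos: [0.5415, -0.0716, 0.0774]
eef_rot: [-179.8, -64.9, -104.5]
contact_force: [4.7, 2.6, 3.5]
gripper_width: 0.0133
x -0.0164 y 0.0006 z 0.0004 | Fx -3.7 Fy 3.9 Fz 3.5 rot [-179.8408  -64.9467 -104.515 ] M [ 2.1113 -1.2929  1.1374]
time_s: 15.03
tcp_pos: [0.5412, -0.0732, 0.0773]
eef_rot: [-179.8, -64.9, -104.5]
contact_force: [3.0, 3.9, 5.6]
gripper_width: 0.0136
x -0.0148 y 0.0006 z 0.0003 | Fx -4.5 Fy 1.9 Fz 5.6 rot [-179.839   -64.9423 -104.498 ] M [ 1.8747 -0.8856  0.7755]
```

```bash
python3 -m inch '0.0007 0 0.0008 0 0 0 0;0.0004 0 0.0009 0 0 0 0;0.0005 0 0.0009 0 0 0 0;0 0 0 0 0 0 0'; python3 fx.py
python3 -m inch '0.0004 0 0.0009 0 0 0 0;0.0004 0 0.0009 0 0 0 0;0.0005 0 0.0009 0 0 0 0'; python3 fx.py
python3 -m inch '0.0004 0 0.0009 0 0 0 0;0.0004 0 0.0009 0 0 0 0;0.0005 0 0.0009 0 0 0 0'; python3 fx.py
```

```text
time_s: 15.37
tcp_pos: [0.5398, -0.0765, 0.0773]
eef_rot: [-179.9, -65.0, -104.5]
contact_force: [3.5, 2.8, 4.1]
gripper_width: 0.0138
x -0.0112 y 0.0001 z 0.0003 | Fx -3.5 Fy 2.7 Fz 4.1 rot [-179.949   -64.9575 -104.4528] M [ 2.1677 -1.0281  0.8564]
time_s: 15.62
tcp_pos: [0.539, -0.0792, 0.0774]
eef_rot: [-180.0, -65.0, -104.4]
contact_force: [2.3, 3.3, 0.4]
gripper_width: 0.0137
x -0.0084 y 0.0001 z 0.0004 | Fx -3.7 Fy 1.5 Fz 0.4 rot [-179.952   -64.9623 -104.4398] M [ 3.4471 -0.9361  0.1299]
time_s: 15.87
tcp_pos: [0.5381, -0.0822, 0.0773]
eef_rot: [-180.0, -65.0, -104.4]
contact_force: [0.4, 1.6, -4.1]
gripper_width: 0.0133
x -0.0052 y -0.0000 z 0.0004 | Fx -1.6 Fy 0.0 Fz -4.1 rot [-179.963   -64.9608 -104.4466] M [ 4.2185 -1.1797  0.1127]
```

```bash
python3 -m inch '-0.0003 0 0.0001 0 0 0 0;0 0 0 0 0 0 0'; python3 fx.py
python3 -m inch '0.0003 0 0.0009 0 0 0 0;0.0004 0 0.0009 0 0 0 0'; python3 fx.py
```

```text
time_s: 16.03
tcp_pos: [0.5381, -0.0824, 0.0772]
eef_rot: [-180.0, -65.0, -104.4]
contact_force: [3.0, 3.1, 5.6]
gripper_width: 0.0134
x -0.0050 y -0.0001 z 0.0003 | Fx -3.7 Fy 2.1 Fz 5.6 rot [-179.9804  -65.0045 -104.4355] M [ 1.7322 -0.6675  0.6248]
time_s: 16.2
tcp_pos: [0.5378, -0.084, 0.0772]
eef_rot: [-179.9, -65.0, -104.5]
contact_force: [3.1, 6.2, 12.5]
gripper_width: 0.0136
x -0.0034 y 0.0000 z 0.0003 | Fx -6.8 Fy 1.5 Fz 12.5 rot [-179.941   -64.994  -104.4523] M [ 0.099  -0.3239  0.5005]
```

```bash
python3 -m inch '0.0002 0 -0.0001 0 0 0 0;0.0005 0 0.0009 0 0 0 0;0.0004 0 0.0009 0 0 0 0'; python3 fx.py
python3 -m inch '0.00042 0 0.00091 0 0 0 0;0.00042 0 0.00091 0 0 0 0'; python3 fx.py
python3 -m inch '0.00042 0 0.00091 0 0 0 0;0.00042 0 0.00091 0 0 0 0'; python3 fx.py
```

```text
time_s: 16.45
tcp_pos: [0.5372, -0.086, 0.0773]
eef_rot: [-180.0, -65.0, -104.4]
contact_force: [1.6, 8.1, 9.8]
gripper_width: 0.0139
x -0.0014 y -0.0000 z 0.0004 | Fx -8.3 Fy -0.4 Fz 9.8 rot [-179.9617  -64.9781 -104.4404] M [ 1.3472 -0.423   0.0535]
time_s: 16.62
tcp_pos: [0.5367, -0.088, 0.0773]
eef_rot: [-180.0, -65.0, -104.4]
contact_force: [3.9, 3.9, 6.1]
gripper_width: 0.0134
x 0.0007 y -0.0001 z 0.0003 | Fx -4.7 Fy 2.8 Fz 6.1 rot [-179.9669  -64.9736 -104.442 ] M [ 1.3585 -0.7226  0.8422]
time_s: 16.78
tcp_pos: [0.5362, -0.0899, 0.0774]
eef_rot: [-180.0, -65.0, -104.4]
contact_force: [1.5, 5.1, 4.1]
gripper_width: 0.0136
x 0.0027 y 0.0000 z 0.0004 | Fx -5.3 Fy 0.2 Fz 4.1 rot [-179.9508  -64.9851 -104.4497] M [ 2.5718 -0.6849 -0.0594]
```

```bash
for i in 1; do :; done
python3 -m inch '0.00021 0 0.00046 0 0 0 0;0.00021 0 0.00046 0 0 0 0'>/dev/null; python3 fx.py
python3 -m inch '0.00021 0 0.00046 0 0 0 0;0.00021 0 0.00046 0 0 0 0'>/dev/null; python3 fx.py
python3 -m inch '0.00021 0 0.00046 0 0 0 0;0.00021 0 0.00046 0 0 0 0'>/dev/null; python3 fx.py
```

```text
x 0.0037 y -0.0001 z 0.0003 | Fx -6.6 Fy 0.8 Fz 7.9 rot [-179.9615  -64.9776 -104.4468] M [ 1.7922 -0.5292  0.1226]
x 0.0046 y -0.0000 z 0.0004 | Fx -5.4 Fy -0.1 Fz 6.2 rot [-179.9434  -64.9782 -104.4526] M [ 2.3922 -0.4872 -0.1588]
x 0.0057 y -0.0000 z 0.0004 | Fx -6.9 Fy -0.4 Fz 7.9 rot [-179.9484  -64.9814 -104.4532] M [ 1.924  -0.4068 -0.1898]
```

```bash
python3 -m inch '0.0003 0 0.0004 0 0 0 0;0.00021 0 0.00046 0 0 0 0'>/dev/null; python3 fx.py
python3 -m inch '0.00021 0 0.00046 0 0 0 0;0.00021 0 0.00046 0 0 0 0'>/dev/null; python3 fx.py
python3 -m inch '0.00021 0 0.00046 0 0 0 0;0.00021 0 0.00046 0 0 0 0'>/dev/null; python3 fx.py
```

```text
x 0.0067 y -0.0001 z 0.0003 | Fx -4.4 Fy 2.4 Fz 9.0 rot [-179.9767  -64.9692 -104.4368] M [ 0.8271 -0.5161  0.6929]
x 0.0077 y -0.0000 z 0.0004 | Fx -7.1 Fy -1.3 Fz 6.7 rot [-179.9558  -64.9777 -104.4522] M [ 2.0026 -0.3473 -0.3131]
x 0.0085 y -0.0000 z 0.0004 | Fx -10.7 Fy -3.1 Fz 8.2 rot [-179.953   -64.97   -104.4416] M [ 2.2276 -0.083  -0.8926]
```

```bash
python3 -m inch '0.0001 0 0 0 0 0 0;0 0 0 0 0 0 0'>/dev/null; python3 fx.py
python3 -m inch '0.00013 0 0.00027 0 0 0 0;0 0 0 0 0 0 0'>/dev/null; python3 fx.py
```

```text
x 0.0084 y -0.0000 z 0.0004 | Fx -7.9 Fy -0.2 Fz 5.6 rot [-179.9405  -64.945  -104.4518] M [ 2.3925 -0.4277 -0.3533]
x 0.0085 y -0.0000 z 0.0004 | Fx -9.6 Fy -2.3 Fz 6.5 rot [-179.9282  -64.9385 -104.4501] M [ 2.4476 -0.2182 -0.7461]
```

```bash
python3 -m inch '0.00021 0 0.00046 0 0 0 0;0 0 0 0 0 0 0'>/dev/null; python3 fx.py
python3 -m inch '0.00021 0 0.00046 0 0 0 0;0 0 0 0 0 0 0'>/dev/null; python3 fx.py
```

```text
x 0.0087 y 0.0000 z 0.0005 | Fx -11.4 Fy -3.6 Fz 9.1 rot [-179.8938  -64.9242 -104.4702] M [ 2.5026  0.0319 -1.3082]
x 0.0089 y 0.0001 z 0.0006 | Fx -13.2 Fy -5.2 Fz 9.0 rot [-179.8529  -64.9048 -104.4882] M [ 2.7013  0.2286 -1.8113]
```

```bash
python3 -m inch '0.00014 0.0004 -0.00006 0 0 0 0;0 0 0 0 0 0 0'>/dev/null; python3 fx.py
python3 - <<'E'
from ov import *
o,A=stand(); print(A)
for cam in('top','scene'):
    im=save(cam,cam+'7.png')
    u=proj(cam,o+[0,0,.1]).astype(int); overlay('ov7%s.png'%cam,im,cam,(u[0]-33,u[1]-40,66,80))
a=cv2.imread('pics/ov7top.png');b=cv2.imread('pics/ov7scene.png'); cv2.imwrite('pics/ov7.png',np.hstack([a,b]))
E
```

```text
x 0.0088 y 0.0000 z 0.0006 | Fx -11.6 Fy -2.2 Fz 8.1 rot [-179.8283  -64.8841 -104.486 ] M [ 2.6196 -0.2639 -0.7105]
[[-0.2475  0.9689 -0.0017]
 [-0.9689 -0.2475 -0.0016]
 [-0.002   0.0013  1.    ]]
```

View pics/ov7.png

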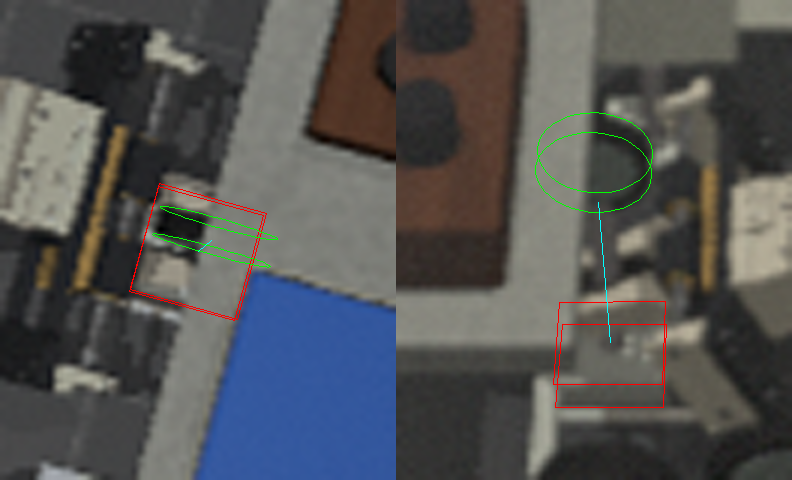

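```bash
python3 -m inch '0.00018 0.0002 -0.00008 0 0 0 0;0 0 0 0 0 0 0'>/dev/null; python3 fx.py
python3 -m inch '0.00009 0 -0.00004 0 0 0 0;0 0 0 0 0 0 0'>/dev/null; python3 fx.py
```

```text
x 0.0087 y -0.0000 z 0.0006 | Fx -10.6 Fy -1.2 Fz 7.0 rot [-179.8295  -64.8656 -104.4788] M [ 2.8784 -0.5027 -0.2788]
x 0.0088 y -0.0000 z 0.0006 | Fx -10.5 Fy -0.9 Fz 5.9 rot [-179.8284  -64.8571 -104.4891] M [ 2.9792 -0.7061 -0.1802]
```

```bash
python3 -m inch '0.00009 0 -0.00004 0 0.003 0 0;0 0 0 0 0 0 0'>/dev/null; python3 fx.py
python3 -m inch '0.00009 0 -0.00004 0 0.002 0 0;0 0 0 0 0 0 0'>/dev/null; python3 fx.py
```

```text
x 0.0089 y 0.0000 z 0.0006 | Fx -11.2 Fy -0.1 Fz 6.0 rot [-179.8284  -65.0313 -104.4822] M [ 3.1208 -0.6042 -0.3409]
x 0.0089 y -0.0000 z 0.0005 | Fx -11.4 Fy -0.3 Fz 5.8 rot [-179.841   -65.1339 -104.4698] M [ 3.3144 -0.6858 -0.3034]
```

```bash
python3 -m inch '0.00027 0 -0.00012 0 0 0 0;0 0 0 0 0 0 0'>/dev/null; python3 fx.py
python3 -m inch '0.00018 0 -0.00008 0 0 0 0;0 0 0 0 0 0 0'>/dev/null; python3 fx.py
```

```text
x 0.0089 y -0.0000 z 0.0006 | Fx -10.2 Fy -0.8 Fz 4.0 rot [-179.8546  -65.1009 -104.4633] M [ 3.7023 -0.8573 -0.0798]
x 0.0090 y -0.0001 z 0.0006 | Fx -10.7 Fy 0.3 Fz 1.9 rot [-179.8595  -65.0834 -104.4685] M [ 3.908  -0.9852  0.0022]
```

```bash
python3 -m inch '0.00015 0 0.0003 0 0 0 0;0 0 0 0 0 0 0;0 0 0 0 0 0 0;0 0 0 0 0 0 0'>/dev/null; python3 fx.py
python3 -m inch '0 0 0 0 0 0 0;0 0 0 0 0 0 0;0 0 0 0 0 0 0;0 0 0 0 0 0 0;0 0 0 0 0 0 0'>/dev/null; python3 fx.py
python3 -m inch '0 0 0 0 0 0 0;0 0 0 0 0 0 0;0 0 0 0 0 0 0;0 0 0 0 0 0 0;0 0 0 0 0 0 0;0 0 0 0 0 0 0;0 0 0 0 0 0 0;0 0 0 0 0 0 0'>/dev/null; python3 fx.py
```

```text
x 0.0090 y -0.0000 z 0.0006 | Fx -10.9 Fy -0.8 Fz 4.1 rot [-179.8358  -65.0705 -104.477 ] M [ 4.0566 -0.8414 -0.4222]
x 0.0090 y -0.0000 z 0.0006 | Fx -11.8 Fy -1.1 Fz 3.6 rot [-179.8385  -65.0737 -104.4712] M [ 4.0329 -0.7943 -0.436 ]
x 0.0090 y -0.0000 z 0.0006 | Fx -11.6 Fy -1.2 Fz 4.3 rot [-179.8419  -65.0751 -104.4706] M [ 4.07   -0.831  -0.4213]
```

```bash
python3 -m inch '-0.0002 0 -0.0005 0 0 0 0;0 0 0 0 0 0 0'>/dev/null; python3 fx.py
python3 -m inch '-0.0002 0 -0.0004 0 0 0 0;0 0 0 0 0 0 0'>/dev/null; python3 fx.py
python3 -m inch '-0.0002 0 -0.0004 0 0 0 0;0 0 0 0 0 0 0'>/dev/null; python3 fx.py
```

```text
x 0.0088 y -0.0001 z 0.0006 | Fx -9.0 Fy 1.0 Fz 3.6 rot [-179.8731  -65.0884 -104.4578] M [ 3.8451 -1.1451  0.2226]
x 0.0087 y -0.0002 z 0.0005 | Fx -7.2 Fy 2.1 Fz 1.8 rot [-179.9008  -65.1097 -104.452 ] M [ 3.7815 -1.2792  0.5915]
x 0.0086 y -0.0003 z 0.0005 | Fx -4.9 Fy 1.7 Fz 1.4 rot [-179.9203  -65.1272 -104.4564] M [ 3.6521 -1.4036  0.7612]
```

```bash
python3 -m inch '-0.0003 0 0.0001 0 0.003 0 0;0 0 0 0 0 0 0'>/dev/null; python3 fx.py
python3 -m inch '-0.0002 0 0 0 0.002 0 0;0 0 0 0 0 0 0'>/dev/null; python3 fx.py
```

```text
x 0.0087 y -0.0002 z 0.0004 | Fx -5.6 Fy 1.6 Fz 3.7 rot [-179.9179  -65.3372 -104.4433] M [ 3.1989 -1.1752  0.64  ]
x 0.0088 y -0.0002 z 0.0004 | Fx -6.7 Fy 1.3 Fz 4.2 rot [-179.9054  -65.4728 -104.4552] M [ 2.9638 -1.1155  0.5946]
```

```bash
python3 -m inch '0 0 0 0 0 0 0;0 0 0 0 0 0 0;0 0 0 0 0 0 0' 15;python3 fx.py
python3 -m inch '0 0 0 0 0 0 0;0 0 0 0 0 0 0;0 0 0 0 0 0 0' 4;python3 fx.py
python3 -m inch '0 0 0 0 0 0 0.25;0 0 0 0 0 0 0.25;0 0 0 0 0 0 0.25;0 0 0 0 0 0 0.25';python3 fx.py
```

```text
time_s: 22.22
tcp_pos: [0.5346, -0.0954, 0.0775]
eef_rot: [-179.9, -65.5, -104.5]
contact_force: [3.7, 4.9, 2.9]
gripper_width: 0.014
x 0.0089 y -0.0002 z 0.0004 | Fx -5.6 Fy 2.4 Fz 2.9 rot [-179.9115  -65.4681 -104.4578] M [ 2.8319 -1.2359  0.8246]
time_s: 22.47
tcp_pos: [0.5345, -0.0956, 0.0776]
eef_rot: [-179.9, -65.5, -104.4]
contact_force: [4.6, 3.7, 3.3]
gripper_width: 0.0137
x 0.0092 y -0.0003 z 0.0005 | Fx -4.8 Fy 3.5 Fz 3.3 rot [-179.9366  -65.4974 -104.4409] M [ 2.5227 -1.3017  1.135 ]
time_s: 22.8
tcp_pos: [0.5332, -0.0964, 0.0775]
eef_rot: [179.9, -65.6, -104.4]
contact_force: [0.4, -0.1, 0.7]
gripper_width: 0.0216
x 0.0104 y -0.0014 z 0.0004 | Fx -0.0 Fy 0.4 Fz 0.7 rot [ 179.8652  -65.5775 -104.3668] M [ 3.0083 -0.8224 -0.0275]
```

```bash
python3 -m inch '0 0 0 0 0 0 0.8;0 0 0 0 0 0 0.8;0 0 0 0 0 0 0.8;0 0 0 0 0 0 0.8;0 0 0 0 0 0 0.8;0 0 0 0 0 0 0.8;0 0 0 0 0 0 0.8;0 0 0 0 0 0 0.8'
python3 -m inch '0 0 -0.01 0 0 0 0.8;0 0 -0.02 0 0 0 0.8;0 0 -0.03 0 0 0 0.8;0 0 -0.03 0 0 0 0.8;0 0 -0.03 0 0 0 0.8;0 0 -0.03 0 0 0 0.8;0 0 -0.03 0 0 0 0.8;0 0 -0.01 0 0 0 0.8;0 0 0 0 0 0 0.8;0 0 0 0 0 0 0.8'
python3 - <<'E'
from ov import *
for cam in('top','scene'):
    im=save(cam,cam+'8.png')
    c=proj(cam,mark+.009*xb+.1*up).astype(int); x0,y0=c-[45,50]; k=4
    cv2.imwrite('pics/e%s.png'%cam,cv2.resize(cv2.cvtColor(im,cv2.COLOR_RGB2BGR)[y0:y0+100,x0:x0+90],None,fx=k,fy=k,interpolation=2)); print(cam,x0,y0)
cv2.imwrite('pics/e8.png',np.hstack([cv2.imread('pics/etop.png'),cv2.imread('pics/escene.png')]))
E
```

```text
time_s: 23.47
tcp_pos: [0.5339, -0.0958, 0.0778]
eef_rot: [-180.0, -65.5, -104.4]
contact_force: [-0.7, 0.4, 0.2]
gripper_width: 0.0676
time_s: 24.3
tcp_pos: [0.5768, 0.0722, 0.1562]
eef_rot: [180.0, -65.5, -104.4]
contact_force: [-0.4, -0.9, 0.2]
gripper_width: 0.0703
top 262 180
scene 198 170
```

View pics/e8.png

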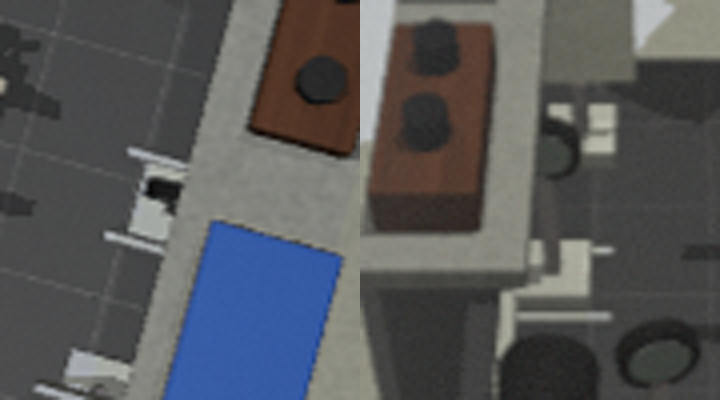

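View pics/scene8.png

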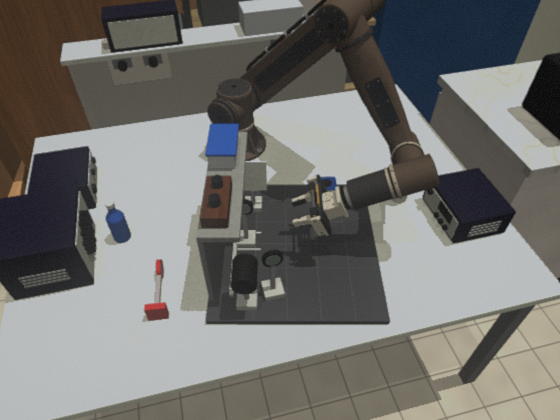

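Run:
```python
from ov import *
import ov
o=mark+.0088*xb-.0002*yb; A=np.c_[xb,yb,up]
ov.stand=lambda *a:(o,A)
for cam in('top','scene'):
    im=cv2.cvtColor(cv2.imread('pics/%s8.png'%cam),cv2.COLOR_BGR2RGB)
    u=proj(cam,o+[0,0,.05]).astype(int); overlay('f%s.png'%cam,im,cam,(u[0]-25,u[1]-35,50,60),k=8)
cv2.imwrite('pics/f8.png',np.hstack([cv2.imread('pics/ftop.png'),cv2.imread('pics/fscene.png')]))
for n in('spare','meter'):print(n,r.recognise(n,'top'),r.recognise(n,'scene'))
```

```text
spare [{'xy': [293.3, 161.1], 'p': 0.92}, {'xy': [281.4, 277.5], 'p': 0.74}] [{'xy': [273.0, 282.2], 'p': 0.89}]
meter [{'xy': [200.8, 271.3], 'p': 0.75}] [{'xy': [328.7, 183.2], 'p': 0.59}]
```

View pics/f8.png

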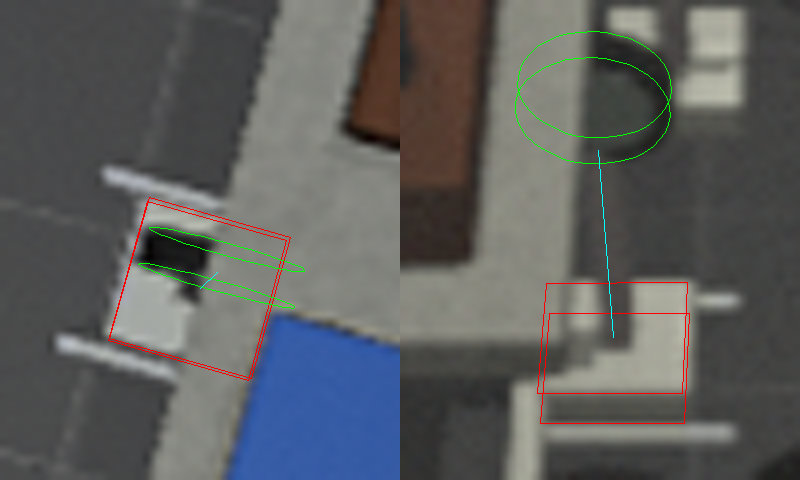

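Stand upright and square against the strip, between both tapes. The spare and meter are at their original pixels, and the gripper is clear with no force. Handing in.

```bash
python3 -c "
from plant import r
print(r.get_state()['contact_force'], r.close_job())"
```

```text
the job is handed in; nothing more can be done
[ 0.87776803 -0.00806729  0.43545828] None
```

The toppled stand now stands upright between the two tapes, with its foot against the guide strip and the lens looking along it. I gripped it by the post, turned it upright, set it on the plate, and slid it on. It met the strip with the foot's middle about 9 mm past the mark's origin. I held it there for over a second, eased the grip off and withdrew. The job was handed in at about 25 s of the 64 s.

**Checks that agreed**
- **Position:** in the last pictures from both cameras the foot's outline matches a stand upright, square to the strip and centred between the tapes.
- **Robot clear:** the gripper is clear of everything, and the wrist force reads about zero (under 1 N).
- **Other things:** the spare and the meter are found within about 2 pixels of where they started in the top picture. In the scene picture the meter is partly hidden behind the arm, and its detection is about 8 pixels off. The bottle and cup stand as before by eye only; I did not measure them.

**Less certain**
- **Press force:** during the hold the wrist read about 11.5 N towards the strip, and 13 N at most just before. Plate friction took part of that, so I estimate 8 to 11 N on the strip itself.
- **Flatness:** while pressing, the stand may have tipped forward by up to about half a degree. I eased the pressure, tilted it back and pushed it down lightly before letting go, and it looks flat in the pictures. A gap of under 1 mm would not show at that resolution.
- **During release:** the tool drifted about 1 mm as the grip came off, but the stand did not visibly move.

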